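Press a mirror mount's sprung corner to its scale mark

TASK

Check the spring action of the tilt mount with the round mirror: with the fingertips, press its corner pad down until the needle stands in front of the rider on its scale, keep it there for about two seconds without ever pressing the needle clean past the rider, then let go and let the plate spring back. Only press, do not lift or shift anything: the mount and the rider stay where they are set, and leave the square-mirror mount and the things on the bench alone.

Things in the scene. Friction and masses are not known exactly. Their poses are not given: they have to be found in the camera images.
- mount_round: tilt mount with the round mirror: aluminium base 150 (x) x 130 (y) x 14 mm standing loose on rubber feet, 1.5 kg; origin: centre of its underside; z up, -x roughly towards the robot, +y towards the pad's edge, upright scale along the +x edge. The mirror sits in a 58 mm round holder. The mount must stay where it stands
- axis_round (a point): middle of the tilt axis of the round-mirror mount, at (0, -15, 50) mm of the mount; the axis runs along x. The dark tilt plate, 120 (x) x 110 (y) x 10 mm, centred 15 mm to +y of this point, hinges on it. Its corners at (-45,-45) and (45,45) mm of the mount carry small brass screws (16 mm dia., tops 76 mm up); the one at (-45,45) mm carries the press pad
- pad_round: press pad: flat steel disc 32 mm dia. on a 14 mm stem on the tilt plate; origin at the centre of its top face, at (-45, 45, 77) mm of the mount at rest: 60 mm in y and 27 mm in z from the tilt axis. Pressed, it goes down 6 mm per 0.1 rad and up to 6 mm towards the mount's +y. It takes about 2.5 N to start, 9 N at 0.25 rad, and springs back when let go
- tilt_round (a joint): tilt of the round-mirror plate, rad: 0 at rest, grows as the pad is pressed down, hard stop at 0.38
- needle_round (a point): point on the black upright needle (4 mm wide at the tip) of the round-mirror plate, 115 mm from the tilt axis, 3 mm short of its end; at rest at (80, -15, 165) mm of the mount. Pressing the pad swings it in an arc towards the mount's +y, 11.5 mm per 0.1 rad
- rider_round (a joint): where the rider of the round-mirror mount is set on the scale, rad about the same axis and from the same zero as tilt_round: the needle stands at the rider's middle when the two are equal. It lies between 0.13 and 0.26 and has to stay as set
- mark_round (a point): the rider's middle line, at the needle's radius and in the needle's plane: the rider is an aluminium block 12 mm wide along the arc, 18 mm tall, straddling the rim of the white arc scale just behind the needle. Its y axis points along the arc, the way the needle goes when the pad is pressed
- mount_square: tilt mount with the square mirror: aluminium base 150 (x) x 130 (y) x 14 mm standing loose on rubber feet, 1.5 kg; origin: centre of its underside; z up, -x roughly towards the robot, +y towards the pad's edge, upright scale along the +x edge. Built like the round-mirror mount, but its mirror sits in a 56 x 52 mm square holder; leave it alone
- tilt_square (a joint): tilt of the square-mirror plate, rad, 0 at rest; must stay at rest
- objective: bystander: steel microscope objective standing upright, 30 mm dia., 46 mm tall, origin under its centre
- dish: bystander: closed clear culture dish 57 mm dia., 16 mm tall, origin under its centre
- bottle: bystander: small amber bottle 36 mm dia., 75 mm tall, origin under its centre
- flask: bystander: clear flat culture flask lying down, 50 x 80 x 26 mm plus neck and cap (124 mm in all) towards its +y, origin under the centre of the flat body
- driver: bystander: screwdriver lying along its x, 150 mm long, about 30 mm thick at most
- tubes: bystander: white divided tray 60 x 90 x 35 mm, origin under its centre
- spacer: bystander: aluminium ring 42 mm dia., 12 mm tall, origin under its centre
Things that resemble listed ones, but are neither listed nor needed, are in the scene too. What is shaped like the mount_round but blue, green or purple is not meant.

How it is judged:
By the outcome, as a careful person would: the job done as asked, in the order asked, and still so for the second after the job is handed in, with the robot touching nothing.
It also fails if it takes over 40 s, if anything falls off the work surface, if the arm or the gripper's body presses on something with over 40 N, if the wrist force passes 120 N, or if a joint passes its speed limit or range.

ROBOT

A 6-joint arm with a two-finger parallel gripper is mounted at the origin on the work surface. World frame = base frame: x ahead of the robot, y to its left, z up, the work surface at z = 0. Lengths are in mm, angles in degrees, forces in N, time in s.
With the tool pointing down it reaches from about 350 to 850 mm from the base axis. Payload 8.1 kg.
Tool frame: the origin (TCP) lies midway between the tips of the shut fingers; the grasp point (between the pads) lies 19 mm behind it; x points along the fingers, y is the direction in which the jaws open and shut, and the axes are right-handed (so a half turn about x gives the same grasp; the last joint's range is limited). The gripper opens to 85 mm and grips with 20 to 120 N. Pads are 22 mm wide; open, the fingers measure 114 mm over their backs; the gripper's body (76 mm by 85 mm) begins 54 mm behind the grasp point. The pads swing forward as they close: fully open they stand 13 mm farther back than shut.
Start: joints at [64.607, 7.471, 85.268, -0, 87.261, -4.893], TCP at [210.108, 562.014, 231.292] pointing down, gripper open.
Joint ranges: [-169.43, 169.43], [-51.17, 129.36], [1.28, 143.12], [-76.62, 256.62], [0, 156.53], [-152.29, 152.29]. Speed limits (degrees/s): [136.94, 136.94, 159.86, 180, 180, 180].

INTERFACE

Orientations are given as [roll, pitch, yaw] about the fixed x, y, z axes, in that order (R = Rz(yaw) Ry(pitch) Rx(roll)).
In Python, from bench import r gives the robot as it stands.
- The arm moves only by the tool move_arm, never from a script. Its argument "deltas" is a list of rows, each a list of 2 entries, a list of its own where there are three numbers: the shift along the tool's x, y, z in mm, then the turn about the tool's x in degrees. A call has 1 to 12 rows; each row is the pose to reach, as a shift and turn from the pose measured when the call began, along the tool's axes at that moment; what a row does not reach only later rows make up. A row lasts 1/8 s, in which the tool goes at most 62.5 mm and 10.7 degrees, less where a joint would pass 70% of its speed; a pose out of reach is approached as far as the arm can. A call with a gripper value outside its range is refused whole. "jaw" is the opening, from -1 (shut) to 1 (fully open), set as the call begins (left out, the last holds). The fingers move at their own pace and stop on an object; "squeeze" is the grip in N (left out, the last holds). Time passes only in rows, so rows that repeat a pose let the fingers close. It gives the time, the measured TCP pose, the force and the opening at its end, in the units of the state.
- r.sense(): the state, without advancing time (a new reading comes with each control period).
- r.snapshot(name): name is "side" or "top"; returns (picture, depth): 480x640x3 uint8, red, green, blue; 480x640 float32, mm along the optical axis (not along the pixel's ray), 0 where there is no reading.
- r.get_calibration(name): a dict with "fovy" (degrees; the focal length in pixels is half the picture's height over the tangent of half this angle, whatever the lens; pixels are square), "cx", "cy" (the principal point, pixels), "position" and "attitude" of the camera in the world. Camera axes: x right, y down, z forward; pixel columns grow to the right and rows downward; lengths in mm; the calibration is good to about 2 mm. A picture is of the moment at which its call begins. get_calibration takes no time and is no camera call.
- r.hand_in(): hands the job in, once; it reports no verdict.
The state is a dict: "time": time; "joint_pos": joint angles; "qd": joint speeds; "joint_efforts": joint torques, N m; "tool_pos": TCP position; "tcp_rot": TCP orientation; "ft_force": force on the tool from outside, world axes, zero at the start; "wrist_torque": the same for the moment, N m; "finger_gap": finger opening in mm.
Only numpy, scipy, OpenCV 4.12 (cv2) and the standard library are available. Lean on these libraries where they do the work, as an engineer would, in place of code of your own. Each camera call takes 0.05 s, during which the arm holds its last target. There are 200 camera calls.

## Working session

There is one attempt and no reset: what is moved stays moved. The work goes in short steps, Python scripts to look and compute and a tool call to move; the robot and the scene stay as the last step left them, time stands still between calls to the robot, and variables do not carry over. Pictures are saved under pics/ and viewed, about 8 in all and at most 12, crops included, and the job is handed in when it is done.

Besides the shell and the picture viewer there is one more tool, called after "Emit:" by a JSON object that holds its "op" and its "data". move_arm: Moves the arm, as the interface text tells. Its arguments: {"type":"object","properties":{"deltas":{"type":"array","items":{"type":"array"}},"jaw":{"type":"number"},"squeeze":{"type":"number"}},"required":["deltas"]}

```bash
mkdir -p pics; cat > h.py <<'E'
import numpy as np,cv2
from bench import r
from scipy.spatial.transform import Rotation as R
def cal(n):
    c=r.get_calibration(n); f=240/np.tan(np.radians(c["fovy"]/2)); return c,f
def save(n,name):
    p,d=r.snapshot(n); cv2.imwrite(f"pics/{name}.png",p[:,:,::-1]); np.save(f"pics/{name}.npy",d); return p,d
E
python3 - <<'E'
from h import *
for n in("side","top"):
    p,d=save(n,n+"0"); print(r.get_calibration(n), (d>0).mean())
print(r.sense())
E
```

```text
{'fovy': 47.99498349732787, 'cx': 320.3462796058037, 'cy': 233.9014692599531, 'position': array([ 428.87601641, 1062.88668176, 1010.68536711]), 'attitude': array([-129.76441363,   -0.36344563, -173.03331309])} 0.9961360677083333
{'fovy': 45.31433941348606, 'cx': 328.0735129230551, 'cy': 240.5190519879405, 'position': array([ 358.6103599 ,  -18.83840509, 1573.33325393]), 'attitude': array([-173.99046393,    0.6034499 ,  -91.58517778])} 0.9959114583333334
{'time': 0.1, 'joint_pos': array([ 6.46061014e+01,  7.50998807e+00,  8.53253206e+01,  1.46639739e-03,
        8.72606474e+01, -4.89192270e+00]), 'qd': array([ 0.06960194,  0.04528107, -0.21764385, -0.00061002, -0.12430025,
        0.0352476 ]), 'joint_efforts': array([ 5.71639575e-04, -5.70946705e+01, -5.01939940e+01, -2.41562166e-04,
        8.04562034e-03, -1.67845121e-05]), 'tool_pos': array([209.88634718, 561.55501848, 230.33572911]), 'tcp_rot': array([ -95.76637523,   89.90403272, -116.26842248]), 'ft_force': array([-0.19577678, -0.20624072,  0.00715089]), 'wrist_torque': array([-0.01306588,  0.00415906, -0.00671032]), 'finger_gap': 85.33560946593559}
```

View pics/side0.png

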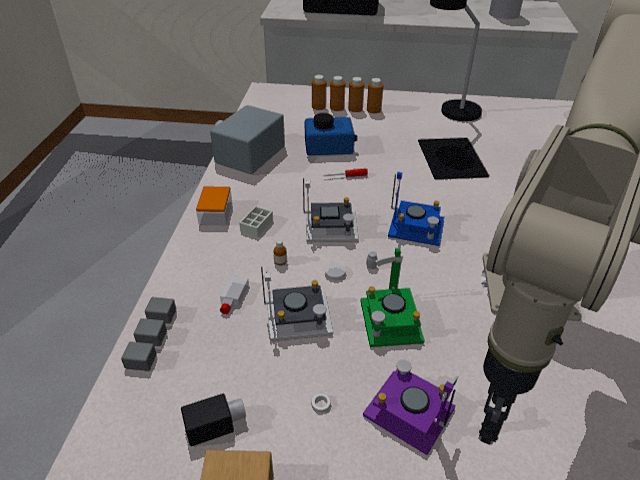

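View pics/top0.png

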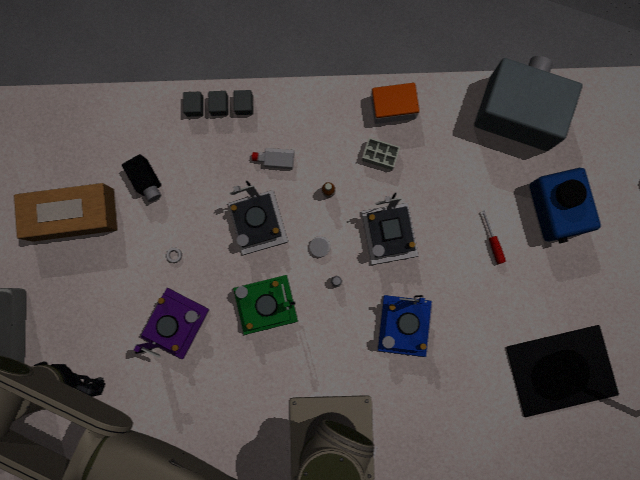

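The round-mirror mount is at about (257,220) in the top view, with its pad at (242,240). In the side view it is at about (297,308), with its pad near (318,313) and the scale on its left at (267,285). Next I'll take close crops.

```bash
cat >> h.py <<'E'
def ray(n,u,v):
    c,f=cal(n); D=R.from_euler('xyz',c["attitude"],degrees=True).as_matrix()@np.array([(u-c["cx"])/f,(v-c["cy"])/f,1]); return c["position"],D
def onz(n,u,v,z):
    p,D=ray(n,u,v); return p+D*(z-p[2])/D[2]
def dep(n,u,v,d):
    p,D=ray(n,u,v); return p+D*d
def proj(n,P):
    c,f=cal(n); q=R.from_euler('xyz',c["attitude"],degrees=True).as_matrix().T@(np.asarray(P)-c["position"]); return c["cx"]+f*q[0]/q[2],c["cy"]+f*q[1]/q[2]
E
python3 - <<'E'
from h import *
a=cv2.imread("pics/side0.png")[255:350,250:345]; b=cv2.imread("pics/top0.png")[170:265,215:310]
z=lambda i:cv2.resize(i,(400,400)if 0 else (399,570),interpolation=cv2.INTER_CUBIC)
z=lambda i:cv2.resize(i,None,fx=4.2,fy=4.2,interpolation=cv2.INTER_CUBIC)
cv2.imwrite("pics/c0.png",np.hstack([z(a),z(b)]))
d=np.load("pics/top0.npy")
print(onz("top",242,240,77),dep("top",242,240,d[240,242]))
print(onz("side",319,313,77))
E
```

```text
[524.37760971 218.08097397  77.        ] [524.58856861 218.38248257  75.09573474]
[527.64496649 231.31188839  77.        ]
```

View pics/c0.png

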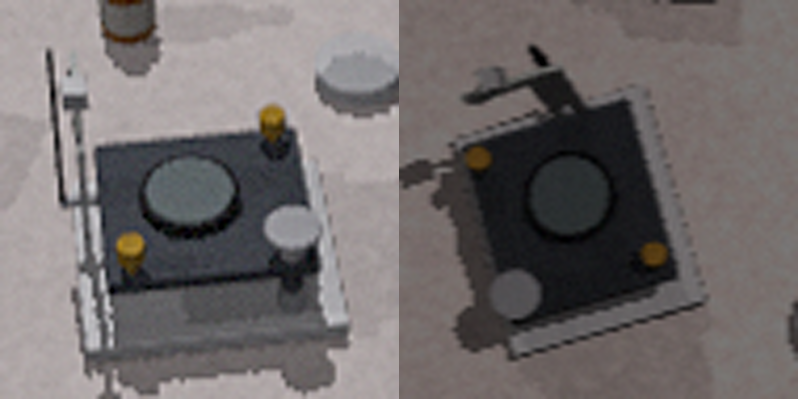

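The crop shows the pad at top (242.4,240.2) and side (319.5,309.3). The brass screws are at top (233.8,207.6) and (275.7,230.2), and at side (281,314) and (314.8,283.1). The rider is near side (267.6,276.4), and the needle tip near (261.7,267).

```bash
cat > m.py <<'E'
from h import *
def tri(a,b):
    A=[];B=[]
    for n,u,v in((("top",)+a),(("side",)+b)):
        p,D=ray(n,u,v); D=D/np.linalg.norm(D); M=np.eye(3)-np.outer(D,D); A.append(M);B.append(M@p)
    return np.linalg.lstsq(np.vstack(A),np.hstack(B),rcond=None)[0]
E
python3 - <<'E'
from m import *
L=np.array([[-45,45,77],[45,45,76],[-45,-45,76.]])
T=[(242.4,240.2),(233.8,207.6),(275.7,230.2)]; S=[(319.5,309.3),(281,314),(314.8,283.1)]
S[1]=(281,313.2); 
P3=np.array([tri(a,b) for a,b in zip(T,S)]); print(P3)
def fit(W):
    a=L[:,:2]-L[:,:2].mean(0); b=W[:,:2]-W[:,:2].mean(0)
    th=np.arctan2((a[:,0]*b[:,1]-a[:,1]*b[:,0]).sum(),(a*b).sum()); c,s=np.cos(th),np.sin(th)
    t=W[:,:2].mean(0)-np.array([[c,-s],[s,c]])@L[:,:2].mean(0); return t,np.degrees(th)
print(fit(P3)); 
Wt=np.array([onz("top",*a,l[2]) for a,l in zip(T,L)]);Ws=np.array([onz("side",*a,l[2]) for a,l in zip(S,L)])
print(fit(Wt),fit(Ws))
t,th=fit(P3)
M=R.from_euler('z',th,degrees=True).as_matrix(); np.savez("pose.npz",t=t,th=th)
W2=lambda p:M@np.array(p)+[t[0],t[1],0]
print("pad",W2([-45,45,77]))
print("needle proj",proj("side",W2([80,-15,168])),proj("top",W2([80,-15,168])))
for q in(.13,.16,.19,.22,.26):
    p=W2([86,-15+115*np.sin(q),50+115*np.cos(q)]); print(q,proj("side",p),proj("top",p))
# depth points near scale/rider
for n in("side","top"):
    d=np.load(f"pics/{n}0.npy"); im=cv2.imread(f"pics/{n}0.png"); out=[]
    for v in range(150,340):
        for u in range(200,320):
            if d[v,u]>0:
                q=M.T@(dep(n,u,v,d[v,u])-[t[0],t[1],0])
                if 70<q[0]<110 and -40<q[1]<60 and q[2]>150: out.append([u,v,*q.round(0),np.degrees(0)+round(np.arctan2(q[1]+15,q[2]-50),3),round(np.hypot(q[1]+15,q[2]-50)),*im[v,u]])
    print(n);[print(*o) for o in out]
s=r.sense(); print(R.from_euler('xyz',s["tcp_rot"],degrees=True).as_matrix().round(3))
E
```

```text
[[526.16611528 217.50929733  74.1749445 ]
 [613.36286465 239.52703441  72.79828652]
 [549.57917872 129.89092497  70.31886847]]
(array([581.34929573, 184.93610598]), np.float64(14.688531649184942))
(array([579.25821322, 184.4159314 ]), np.float64(14.831453248368234)) (array([582.29224855, 188.25826693]), np.float64(14.17181955935139))
pad [526.40956719 217.05504475  77.        ]
needle proj (np.float64(262.51304759800786), np.float64(266.99702246474783)) (np.float64(246.48750094283852), np.float64(180.64862424437067))
0.13 (np.float64(260.3050226859886), np.float64(273.015217967813)) (np.float64(240.3419730174814), np.float64(180.37054764277832))
0.16 (np.float64(260.39456148121775), np.float64(274.2206466394891)) (np.float64(239.05816434830916), np.float64(180.79187278692947))
0.19 (np.float64(260.48701142401495), np.float64(275.45822545423084)) (np.float64(237.78829839637547), np.float64(181.21958952836448))
0.22 (np.float64(260.5822868964475), np.float64(276.726771064681)) (np.float64(236.53377135077622), np.float64(181.65321529474477))
0.26 (np.float64(260.7135595661003), np.float64(278.464191866899)) (np.float64(234.88729808893555), np.float64(182.2397282536816))Traceback (most recent call last):
  File "<stdin>", line 26, in <module>
  File "h.py", line 13, in dep
    p,D=ray(n,u,v); return p+D*d
        ~~~^^^^^^^
  File "h.py", line 9, in ray
    c,f=cal(n); D=R.from_euler('xyz',c["attitude"],degrees=True).as_matrix()@np.array([(u-c["cx"])/f,(v-c["cy"])/f,1]); return c["position"],D
        ~~~^^^
  File "h.py", line 5, in cal
    c=r.get_calibration(n); f=240/np.tan(np.radians(c["fovy"]/2)); return c,f
ValueError: time passes only in moves, steps and waits
```

```bash
sed -i 's/^def cal(n):/import functools\n@functools.cache\ndef cal(n):/' h.py; python3 - <<'E'
from m import *
z=np.load("pose.npz");t=z["t"];M=R.from_euler('z',float(z["th"]),degrees=True).as_matrix()
for n in("side","top"):
    d=np.load(f"pics/{n}0.npy"); im=cv2.imread(f"pics/{n}0.png"); print(n)
    for v in range(150,300):
        for u in range(215,290):
            if d[v,u]>0:
                q=M.T@(dep(n,u,v,d[v,u])-[t[0],t[1],0])
                if 50<q[0]<110 and -40<q[1]<60 and q[2]>140: print(u,v,*q.round(1),round(np.arctan2(q[1]+15,q[2]-50),3),round(np.hypot(q[1]+15,q[2]-50)),*im[v,u])
s=r.sense(); print(R.from_euler('xyz',s["tcp_rot"],degrees=True).as_matrix().round(3))
E
```

```text
side
261 267 83.4 -14.2 169.1 0.006 119 70 69 72
262 267 81.1 -13.2 169.8 0.015 120 125 125 133
267 267 69.8 -26.5 156.1 -0.108 107 159 161 161
261 268 83.6 -15.6 164.7 -0.005 115 39 38 40
262 268 81.3 -13.9 166.1 0.01 116 113 113 116
267 268 70.0 -23.2 156.0 -0.077 106 158 158 154
261 269 83.8 -16.6 160.7 -0.015 111 57 57 55
262 269 81.5 -14.5 162.4 0.005 112 92 94 97
267 269 70.2 -15.5 160.1 -0.005 110 166 164 162
261 270 84.0 -14.6 159.5 0.004 109 80 78 84
262 270 81.7 -15.6 158.2 -0.005 108 70 71 78
267 270 70.4 -15.9 156.6 -0.008 107 154 156 151
268 270 68.1 -14.8 157.4 0.002 107 161 162 167
262 271 81.9 -16.6 154.1 -0.016 104 59 61 69
267 271 70.6 -12.8 156.3 0.02 106 160 162 159
268 271 68.3 -11.2 157.6 0.035 108 166 169 171
262 272 82.1 -13.5 154.0 0.014 104 58 60 62
267 272 70.8 -13.0 153.1 0.019 103 162 163 158
268 272 68.5 -10.0 155.6 0.047 106 171 167 169
262 273 82.3 -11.9 152.3 0.03 102 61 59 64
264 273 77.7 11.2 173.8 0.209 127 179 177 182
265 273 75.5 7.9 170.4 0.188 123 182 181 183
266 273 73.3 10.7 172.8 0.206 125 160 157 156
267 273 71.1 12.4 174.2 0.217 127 176 17
[... 6701 characters left out ...]
14.2 171.4 0.236 125 28 29 30
238 191 60.7 12.2 168.4 0.226 121 27 27 30
239 191 61.8 10.6 160.6 0.228 114 25 26 26
240 191 61.1 8.2 160.6 0.207 113 30 29 30
241 191 61.2 6.2 157.1 0.195 109 45 47 52
232 192 67.7 29.8 146.0 0.437 106 45 46 46
233 192 65.8 26.8 150.9 0.393 109 46 48 48
234 192 65.1 24.4 151.2 0.371 109 35 36 36
235 192 64.6 22.1 150.1 0.355 107 30 31 31
236 192 65.1 20.3 144.7 0.356 101 28 27 27
237 192 61.9 16.7 155.5 0.291 110 24 24 22
238 192 60.6 14.0 158.1 0.262 112 42 46 45
231 193 67.0 33.5 141.6 0.487 104 42 42 44
233 193 64.7 28.2 145.2 0.426 105 27 27 29
230 194 64.7 36.3 143.9 0.5 107 85 87 94
[[-0.001  0.35   0.937]
 [-0.002  0.937 -0.35 ]
 [-1.    -0.002 -0.   ]]
```

Both views put the rider at about 0.232 rad, and the needle reads about 0.0 at rest in the same frame. Now I'll move above the pad with the fingers shut.

Emit:
{"op": "move_arm", "data": {"deltas": [[[0, -21, 42], -3.5], [[0, -42, 84], -7], [[0, -64, 125], -10.5], [[0, -85, 167], -14], [[0, -106, 208], -17.5], [[0, -127, 250], -21], [[0, -148, 292], -24.5], [[0, -170, 334], -28], [[0, -191, 375], -31.5], [[0, -212, 417], -35], [[0, -212, 417], -35], [[0, -212, 417], -35]], "jaw": -1}}

```text
time: 1.6
tool_pos: [525.8, 217.0, 230.1]
tcp_rot: [-158.4, 89.9, -144.0]
ft_force: [-0.6, -0.5, 0.3]
finger_gap: 0.2
```

```bash
python3 - <<'E'
from m import *
s=r.sense(); print(s["tool_pos"],s["ft_force"],s["finger_gap"],s["joint_pos"])
m=R.from_euler('xyz',s["tcp_rot"],degrees=True).as_matrix();print(m.round(3)); print(m.T@(np.array([526.4,217.3,110])-s["tool_pos"]))
E
```

```text
[525.76639774 217.02015785 230.08721673] [-0.55010635 -0.52766144  0.28040039] 0.2342768599572111 [ 1.72943188e+01  2.82383730e+00  9.03208799e+01 -4.57998020e-02
  8.69901661e+01 -8.71366340e+01]
[[-0.002 -0.249  0.968]
 [-0.001  0.968  0.249]
 [-1.    -0.001 -0.002]]
[120.08516278   0.22293145   0.96091967]
```

Emit:
{"op": "move_arm", "data": {"deltas": [[[30, 0, 0], 0], [[65, 0, 0], 0], [[100, 0, 0], 0], [[125, 0, 1], 0], [[135, 0, 1], 0], [[135, 0, 1], 0], [[135, 0, 1], 0]]}}

```text
time: 2.48
tool_pos: [527.3, 217.7, 96.7]
tcp_rot: [-91.9, 90.0, -77.4]
ft_force: [-0.8, 0.2, -0.3]
finger_gap: 0.0
```

```bash
python3 - <<'E'
from m import *
a,_=save("side","s1"); b,_=save("top","t1")
z=lambda i:cv2.resize(i[:,:,::-1],None,fx=4.2,fy=4.2,interpolation=cv2.INTER_CUBIC)
cv2.imwrite("pics/c1.png",np.hstack([z(a[245:345,250:345]),z(b[170:270,215:310])]))
s=r.sense();print(s["tool_pos"],s["ft_force"],proj("side",s["tool_pos"]),proj("top",s["tool_pos"]))
E
```

```text
[527.3963052  217.47407472  96.62848746] [-0.29593684  0.12384953  0.91216224] (np.float64(319.8897498038084), np.float64(302.75233929944494)) (np.float64(241.01121162626046), np.float64(238.03312906076658))
```

View pics/c1.png

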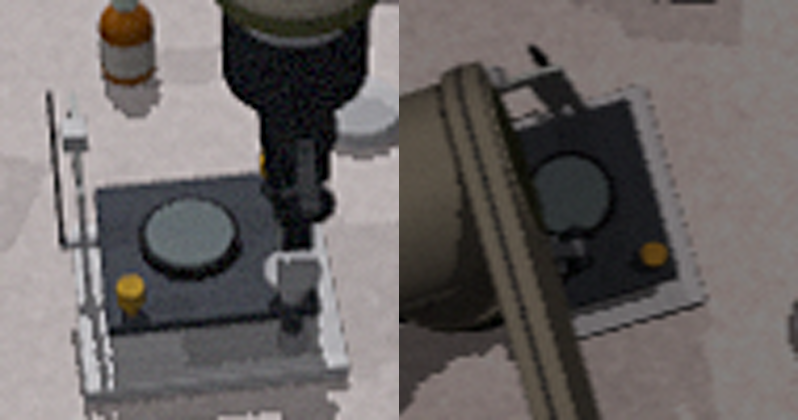

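The side crop shows the fingertips over the pad at about crop (295,265), with the needle and rider both in clear view. The top view is blocked by the arm. Next I'll feel for contact.

Emit:
{"op": "move_arm", "data": {"deltas": [[[7, 0, 0], 0], [[13, 0, 0], 0], [[17, 0, 0], 0], [[18, 0, 0], 0], [[18, 0, 0], 0]]}}

```text
time: 3.2
tool_pos: [527.3, 217.4, 78.5]
tcp_rot: [-100.1, 90.0, -85.7]
ft_force: [-0.3, 0.4, -0.1]
finger_gap: -0.0
```

Emit:
{"op": "move_arm", "data": {"deltas": [[[0.7, 0, 0], 0], [[1.4, 0, 0], 0], [[1.4, 0, 0], 0]]}}

```text
time: 3.58
tool_pos: [527.4, 217.4, 77.1]
tcp_rot: [-90.1, 90.0, -75.7]
ft_force: [0.1, -0.6, 0.3]
finger_gap: -0.0
```

Emit:
{"op": "move_arm", "data": {"deltas": [[[0.7, 0, 0], 0], [[1.4, 0, 0], 0], [[1.4, 0, 0], 0]]}}

```text
time: 3.95
tool_pos: [527.4, 217.8, 76.0]
tcp_rot: [-52.9, 90.0, -38.4]
ft_force: [-1.3, 2.9, 3.4]
finger_gap: 0.2
```

Emit:
{"op": "move_arm", "data": {"deltas": [[[0.7, 0, 0], 0], [[1.4, 0.3, 0], 0], [[1.4, 0.3, 0], 0]]}}

```text
time: 4.32
tool_pos: [527.3, 218.4, 74.6]
tcp_rot: [9.6, 90.0, 24.1]
ft_force: [-2.8, 3.3, 5.0]
finger_gap: 0.1
```

Emit:
{"op": "move_arm", "data": {"deltas": [[[1, 0.8, 0], 0], [[2, 1.4, 0], 0], [[3, 1.9, 0], 0], [[4, 2.4, 0], 0], [[5, 2.9, 0], 0], [[5, 2.9, 0], 0]]}}

```text
time: 5.08
tool_pos: [526.8, 221.0, 69.7]
tcp_rot: [-24.9, 90.0, -10.5]
ft_force: [-0.4, -2.2, 3.8]
finger_gap: -0.1
```

```bash
cat > look.py <<'E'
from m import *
import sys
k=sys.argv[1]
a,d=save("side","s"+k)
i=cv2.imread("pics/s1.png")
z=lambda i:cv2.resize(i,None,fx=8,fy=8,interpolation=cv2.INTER_CUBIC)
cv2.imwrite(f"pics/c{k}.png",np.hstack([z(i[258:318,250:290]),z(a[258:318,250:290,::-1])]))
P=np.load("pose.npz");t=P["t"];M=R.from_euler('z',float(P["th"]),degrees=True).as_matrix();o=[]
for v in range(255,315):
    for u in range(255,266):
        if d[v,u]>0 and a[v,u].max()<125:
            q=M.T@(dep("side",u,v,d[v,u])-[*t,0])
            if 77<q[0]<88 and 95<q[2]<175 and abs(q[1])<45: o.append([np.arctan2(q[1]+15,q[2]-50),np.hypot(q[1]+15,q[2]-50),v])
o=np.array(o); print(len(o),"needle angle",np.median(o[:,0]), np.median(o[o[:,1]>95,0]) ,"top row",o[:,2].min())
for q in(0,.1,.15,.2,.23,.26): print(q,np.round(proj("side",M@[80,-15+118*np.sin(q),50+118*np.cos(q)]+[*t,0]),1),end=" ")
s=r.sense();print(s["time"],s["tool_pos"],s["ft_force"])
E
python3 look.py 2
```

```text
26 needle angle 0.1416845070600989 0.12934953863043075 top row 272.0
0 [262.5 267. ] 0.1 [262.8 270.7] 0.15 [263.  272.8] 0.2 [263.1 274.9] 0.23 [263.2 276.2] 0.26 [263.3 277.5] 5.125 [526.816241   221.01837748  69.74356918] [-0.15759459 -1.93823559  4.73887609]
```

View pics/c2.png

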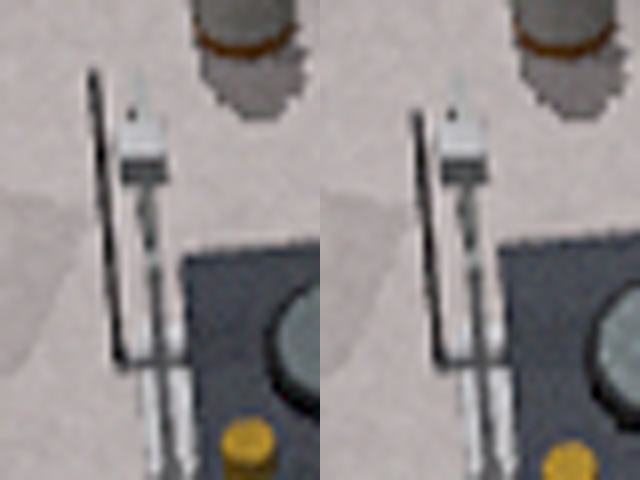

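The needle (right-hand crop, tip near side (262,272)) reads about 0.135 rad after 7.2 mm of press. It needs about 4.5 mm more.

Emit:
{"op": "move_arm", "data": {"deltas": [[[1, 0.2, 0], 0], [[2, 0.5, 0], 0], [[3, 0.9, 0], 0], [[4, 1.2, 0], 0], [[4.5, 1.4, 0], 0], [[4.5, 1.4, 0], 0]]}}

```text
time: 5.88
tool_pos: [526.5, 222.3, 65.4]
tcp_rot: [-20.1, 89.9, -5.6]
ft_force: [-2.0, -1.8, 6.6]
finger_gap: -0.3
```

```bash
python3 look.py 3
```

```text
25 needle angle 0.22470762082122755 0.2073094103913001 top row 275.0
0 [262.5 267. ] 0.1 [262.8 270.7] 0.15 [263.  272.8] 0.2 [263.1 274.9] 0.23 [263.2 276.2] 0.26 [263.3 277.5] 5.925 [526.54886265 222.35341129  65.47639258] [-1.2159325  -2.82921616  6.07742024]
```

View pics/c3.png

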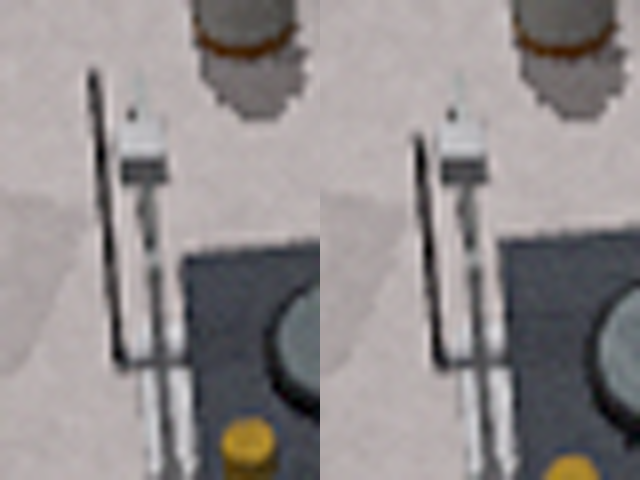

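The needle reads about 0.21 rad, so it needs about 1 mm more, then the hold.

Emit:
{"op": "move_arm", "data": {"deltas": [[[0.5, 0.1, 0], 0], [[1, 0.2, 0], 0], [[1, 0.2, 0], 0], [[1, 0.2, 0], 0]]}}

```text
time: 6.42
tool_pos: [526.5, 222.5, 64.7]
tcp_rot: [-24.3, 89.9, -9.9]
ft_force: [-2.8, -2.6, 6.9]
finger_gap: -0.1
```

```bash
python3 look.py 4
```

```text
25 needle angle 0.23572548224381293 0.22135788724616196 top row 276.0
0 [262.5 267. ] 0.1 [262.8 270.7] 0.15 [263.  272.8] 0.2 [263.1 274.9] 0.23 [263.2 276.2] 0.26 [263.3 277.5] 6.475 [526.50996922 222.51909042  64.72094932] [-1.63256187 -3.81821333  6.83371424]
```

View pics/c4.png

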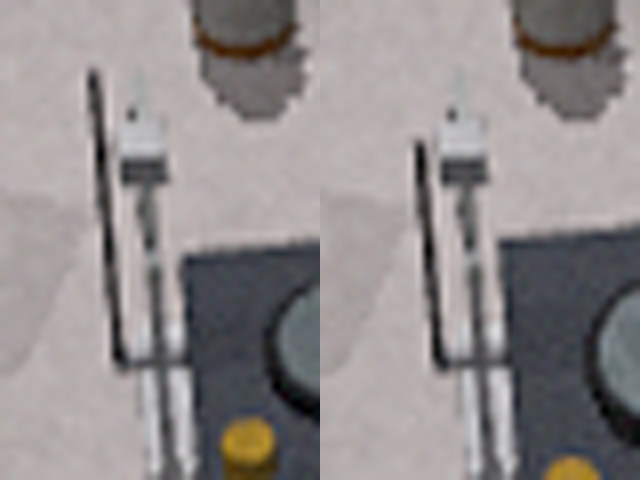

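The needle is at about 0.225 rad, in front of the rider (0.232). I'll hold it there, then release it smoothly back along the arc.

Emit:
{"op": "move_arm", "data": {"deltas": [[[0, 0, 0], 0], [[0, 0, 0], 0], [[0, 0, 0], 0], [[0, 0, 0], 0], [[0, 0, 0], 0], [[0, 0, 0], 0], [[0, 0, 0], 0], [[0, 0, 0], 0], [[0, 0, 0], 0], [[0, 0, 0], 0], [[0, 0, 0], 0], [[0, 0, 0], 0]]}}

```text
time: 7.98
tool_pos: [526.5, 222.5, 65.0]
tcp_rot: [-29.9, 89.9, -15.5]
ft_force: [-1.8, -3.0, 5.5]
finger_gap: -0.0
```

Emit:
{"op": "move_arm", "data": {"deltas": [[[0, 0, 0], 0], [[0, 0, 0], 0], [[0, 0, 0], 0], [[-2, -0.6, 0], 0], [[-5, -1.8, 0], 0], [[-8, -3.4, 0], 0], [[-11, -4.8, 0], 0], [[-14, -5, 0], 0], [[-20, -5, 0], 0], [[-35, -5, 0], 0], [[-60, -5, 0], 0], [[-90, -5, 0], 0]]}}

```text
time: 9.48
tool_pos: [527.5, 217.5, 156.2]
tcp_rot: [-52.2, 90.0, -37.8]
ft_force: [-0.7, -0.3, -0.1]
finger_gap: -0.2
```

Emit:
{"op": "move_arm", "data": {"deltas": [[[-40, 0, -30], 0], [[-80, 0, -80], 0], [[-90, 0, -130], 0], [[-90, 0, -150], 0], [[-90, 0, -150], 0], [[-90, 0, -150], 0]]}}

```text
time: 10.22
tool_pos: [382.8, 180.3, 246.6]
tcp_rot: [-21.6, 89.9, -7.2]
ft_force: [0.1, -0.1, -0.1]
finger_gap: 0.0
```

```bash
python3 look.py 5; python3 - <<'E'
from m import *
save("top","t5")
for n,x in(("s5","s1"),("t5","top0")):
    a=cv2.imread(f"pics/{n}.png").astype(int);b=cv2.imread(f"pics/{'side0' if n=='s5' else x}.png").astype(int)
    if n=="s5": w=np.s_[262:340,262:335]
    else: w=np.s_[175:260,222:290]
    print(n,(abs(a-b).max(2)[w]>50).sum())
a=cv2.imread("pics/s5.png")[255:350,250:345];b=cv2.imread("pics/t5.png")[170:265,215:310]
z=lambda i:cv2.resize(i,None,fx=4.2,fy=4.2,interpolation=cv2.INTER_CUBIC)
cv2.imwrite("pics/c6.png",np.hstack([z(a),z(b)]))
E
```

```text
32 needle angle 0.0218215748569699 0.006103075148832029 top row 267.0
0 [262.5 267. ] 0.1 [262.8 270.7] 0.15 [263.  272.8] 0.2 [263.1 274.9] 0.23 [263.2 276.2] 0.26 [263.3 277.5] 10.275 [382.79390244 180.25963759 246.29132987] [-0.07955289  0.44772139 -0.45562339]
s5 0
t5 94
```

View pics/c6.png

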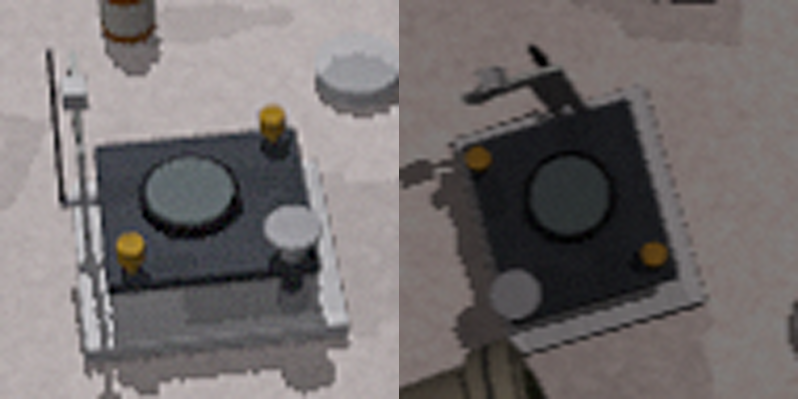

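The plate is back at rest, and the mount and rider look unchanged. The only difference in the top view is the arm in the lower left of the crop.

```bash
python3 -c "
from bench import r
print(r.hand_in())"
```

```text
the job is handed in; nothing more can be done
None
```

I pressed the round-mirror mount's pad with shut fingertips until the needle stood in front of the rider, held it there, then let go. I handed the job in at about 10 s of robot time.

- **Rider and needle:** I measured the rider at about 0.232 rad. The needle read 0.22–0.235 rad at the start of the hold, inside the rider's half-width of about 0.05 rad. The fingertips stayed put through the hold, drifting by about 0.3 mm. The readings rose steadily to there and never passed the rider.
- **Hold:** about 2.2 s, with a downward press of 5.5–7 N and a side force of up to about 4 N, then a release back along the arc.
- **Final check:** the needle is back at rest (about 0.01 rad), and the force on the tool is back to noise level. The side picture of the mount and rider matches the one from the start. The top picture differs in 94 pixels, and the arm in the corner of that view is the only visible difference. I compared only the area around this mount and did not image the square-mirror mount or the other bench items again.
- **Disagreements:** the two cameras placed the mount about 4 mm apart and put the pad top about 3 mm low. Contact put it at 77 mm, as specified. The needle reading varied by about 0.015 rad depending on which part of the needle was used.

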